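# Yellow-lidded tin up the loading ramp

## Task

Push the baking tin with the yellow lid up the sloping ramp until it rests squarely against the blue stop at the top, then let go and leave it there. Keep it sliding flat on the ramp all the way, neither lifted nor tipped, and leave the red-lidded and white-lidded tins where they are.

Things in the scene. Friction and masses are not known exactly. Their poses are not given: they have to be found in the camera images.
- tin_yellow_mid (a point): Centre (half-way up) of the tin to move: closed black tin, yellow lid, 60 mm long (its x, roughly up its lane) x 66 wide x 36 high, 0.15-0.31 kg. It starts level on the landing in any one of the ramp's three straight lanes, centred at deck y = -80, 0, +80 mm, 76 mm clear between rails 4 mm thick, 8 mm high, over landing and slope. Against the stop its centre is at deck x = -30, z = 18 mm.
- tin_red_mid (a point): Centre (half-way up) of a tin of the same shape and size with a red lid, waiting at the foot of another lane. Not to be moved.
- tin_white_mid (a point): Centre (half-way up) of a tin of the same shape and size with a white lid, waiting at the foot of another lane. Not to be moved.
- deck: Sloping part (8 degrees) of a fixed aluminium ramp climbing away from the robot. Origin: on the sliding surface at the foot of the blue stop's face, mid-width; x up the slope, y level to the left, z square to the slope. Stop: face at x=0, 25 mm high. Slope x=-150..0 mm; at -150 it meets, without a step, a level landing 4 mm above the table and 95 mm long. Friction holds a tin anywhere on it.
Not all that is in view belongs to the job. Several things look just like the part that bears tin_yellow_mid: the one meant starts farthest to the robot's right.

How it is judged (in metres and radians):
At the end, for the whole second after the job is handed in: The yellow-lidded tin lies at rest flat on the slope (upright, within 6 mm of its resting height), its front face within 10 mm of the stop and square to it within 10 degrees; the red-lidded and white-lidded tins are within 15 mm of where they began (x of tin_yellow_mid in the frame of deck between -0.04 and -0.02 m and y of tin_yellow_mid in the frame of deck between -0.1 and 0.1 m and z of tin_yellow_mid in the frame of deck between 0.01 and 0.024 m and angle between the x axis of tin_yellow_mid and the x axis of deck, either way round below 0.175 rad and angle between the z axis of tin_yellow_mid and the z axis of deck, either way round below 0.12 rad and distance of each of tin_red_mid, tin_white_mid from where it was at the start of the episode below 0.015 m); the robot touches nothing.
It fails at once if the yellow-lidded tin is lifted more than about 20 mm off the ramp (z of tin_yellow_mid in the frame of deck above 0.048 m).
It fails at once if the yellow-lidded tin is tipped by more than 25 degrees (angle between tin_yellow_mid's own z axis and vertical above 0.44 rad).
It fails at once if the red-lidded or white-lidded tin is moved more than 15 mm (distance of any of tin_red_mid, tin_white_mid from where it was at the start of the episode above 0.015 m).
It also fails if it takes over 40 s, if anything falls off the work surface, if the arm or the gripper's body presses on something with over 40 N, if the wrist force passes 120 N, or if a joint passes its speed limit or range.

## Robot

A 6-joint arm with a two-finger parallel gripper is mounted at the origin on the work surface. World frame = base frame: x ahead of the robot, y to its left, z up, the work surface at z = 0. Lengths are in mm, angles in rad, forces in N, time in s.
With the tool pointing down it reaches from about 300 to 1000 mm from the base axis. Payload 5.1 kg.
Tool frame: the origin (TCP) lies midway between the tips of the shut fingers; the grasp point (between the pads) lies 19 mm behind it; z points along the fingers, y is the direction in which the jaws open and shut (so a half turn about z gives the same grasp; the last joint's range is limited). The gripper opens to 95 mm and grips with 3 to 60 N. Pads are 20 mm wide; open, the fingers measure 119 mm over their backs; the gripper's body (75 mm by 180 mm) begins 59 mm behind the grasp point.
Start: joints at [-1.363, 0.124, 1.65, -0, 1.367, -0.083], TCP at [186.335, -622.707, 214.656] pointing down, gripper open.
Joint ranges: [-2.61, 2.61], [-1.02, 2.33], [0.03, 2.71], [-1.35, 4.49], [0.32, 2.68], [-2.91, 2.91]. Speed limits (rad/s): [2.57, 2.57, 3.14, 3.14, 3.14, 3.14].

## Interface

Orientations are given as a unit quaternion [x, y, z, w].
In Python, from bench import ctrl gives the robot as it stands.
- The arm moves only by the tool send_rows, never from a script. Its argument "commands" is a list of rows, each a list of 5 numbers: the opening, from 0 (shut) to 1 (fully open), then the shift along the world's x, y, z in cm, then the turn about the world's z in rad. In form: [[grip, tx, ty, tz, roll], ...]. A call has 1 to 5 rows; each row shifts and turns the commanded pose from where the row before left it; what a row does not reach is not made up. A row lasts 1/8 s, in which the tool goes at most 62.5 mm and 10.7 degrees, less where a joint would pass 70% of its speed; a pose out of reach is approached as far as the arm can. A call with a gripper value outside its range is refused whole. The fingers move at their own pace and stop on an object; the grip force is fixed at half the most. Time passes only in rows, so rows that do not move let the fingers close. It gives the time, the measured TCP pose, the force and the opening at its end, in the units of the state.
- ctrl.state(): the state, without advancing time (a new reading comes with each control period).
- ctrl.camera(name): name is "scene" or "top" or "wrist"; returns the picture (480x640x3 uint8, red, green, blue); there is no depth.
- ctrl.camera_info(name): a dict with "fx", "fy", "cx", "cy" (pixels), "origin" and "orientation" of the camera in the world; the wrist camera has in their place "T_tool_cam" (4x4, takes a point from camera to tool coordinates, whose origin is the TCP and whose axes are the flange's). Camera axes: x right, y down, z forward; pixel columns grow to the right and rows downward; lengths in mm; the calibration is good to about 2 mm. The wrist camera is an equidistant fisheye: a pixel r from the principal point sees the ray r / f radians off the axis. A picture is of the moment at which its call begins: read the wrist's pose just before it. camera_info takes no time and is no camera call.
- ctrl.sign_off(): hands the job in, once; it reports no verdict.
The state is a dict: "time_s": time; "joints": joint angles; "joint_velocities": joint speeds; "effort": joint torques, N m; "ee_pos": TCP position; "tcp_rot": TCP orientation; "wrist_force": force on the tool from outside, world axes, zero at the start; "moment": the same for the moment, N m; "opening": opening from 0.0 (shut) to 1.0 (fully open).
Only numpy, scipy, OpenCV 4.12 (cv2) and the standard library are available. Lean on these libraries where they do the work, as an engineer would, in place of code of your own. Each camera call takes 0.05 s, during which the arm holds its last target.

## Working session

There is one attempt and no reset: what is moved stays moved. The work goes in short steps, Python scripts to look and compute and a tool call to move; the robot and the scene stay as the last step left them, time stands still between calls to the robot, and variables do not carry over. Pictures are saved under pics/ and viewed, and the job is handed in when it is done.

Besides the shell and the picture viewer there is one more tool, called after ">>>" by a JSON object that holds its "method" and its "body", one argument or row to a line. send_rows: Moves the arm, as the interface text tells. Its arguments: {"type":"object","properties":{"commands":{"type":"array"}},"required":["commands"]}

```bash
mkdir -p pics
python3 - <<'E'
from bench import ctrl
import cv2
s=ctrl.state();print(s)
for n in("scene","top"):
    cv2.imwrite(f"pics/{n}0.png",ctrl.camera(n)[:,:,::-1]);print(n,ctrl.camera_info(n))
print(ctrl.camera_info("wrist"))
E
```

```text
{'time_s': 0.0, 'joints': array([-1.36259693e+00,  1.24480499e-01,  1.65167150e+00, -4.53783185e-05,
        1.36746969e+00, -8.25675659e-02]), 'joint_velocities': array([ 0.00094388, -0.00198552,  0.00010538, -0.00061153,  0.00057483,
       -0.00032913]), 'effort': array([ 1.41180946e-03, -4.17603743e+01, -3.59930491e+01,  7.75235379e-02,
        4.93541337e-02, -1.65843730e-04]), 'ee_pos': array([ 186.19446089, -622.09695001,  213.40443825]), 'tcp_rot': array([ 9.89449246e-01,  1.44876357e-01, -8.58592056e-05, -1.01112147e-03]), 'wrist_force': array([-0.11747435,  0.90124302, -0.10639403]), 'moment': array([-0.00093871, -0.02395381,  0.00786219]), 'opening': 1.0020878992019453}
scene {'fx': 486.3951258489623, 'fy': 486.3951258489623, 'cx': 321.0546932557928, 'cy': 241.09769243798036, 'origin': array([ 901.6453313 , -348.2611564 ,  427.55784127]), 'orientation': array([ 0.82698874,  0.2971506 , -0.16255261, -0.44874023])}
top {'fx': 585.31391820797, 'fy': 585.31391820797, 'cx': 313.5189266415518, 'cy': 247.8769340373193, 'origin': array([397.48121569,  80.34514403, 879.19570594]), 'orientation': array([-0.66372824,  0.74123387, -0.07518505,  0.06621474])}
{'fx': 371.64829954431775, 'fy': 371.64829954431775, 'cx': 313.33143588686943, 'cy': 244.65664111996537, 'T_tool_cam': array([[-1.77839260e-03, -9.59394607e-01, -2.82061741e-01,
         8.01229486e+01],
       [ 9.99998374e-01, -1.62217351e-03, -7.87363771e-04,
        -1.13596525e+00],
       [ 2.97839471e-04, -2.82062683e-01,  9.59395932e-01,
        -1.70611709e+02],
       [ 0.00000000e+00,  0.00000000e+00,  0.00000000e+00,
         1.00000000e+00]])}
```

View pics/scene0.png

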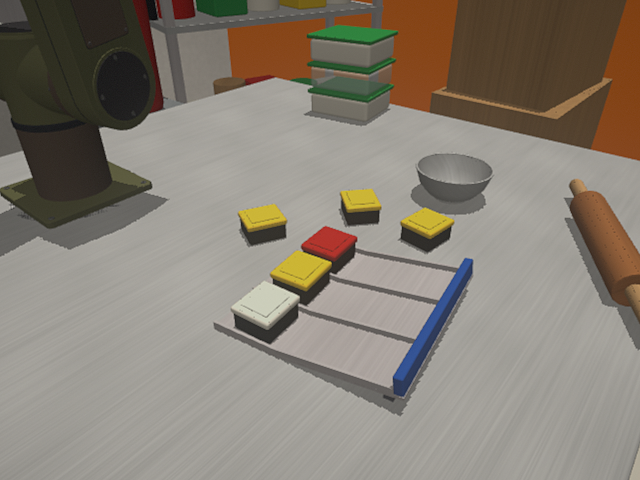

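View pics/top0.png

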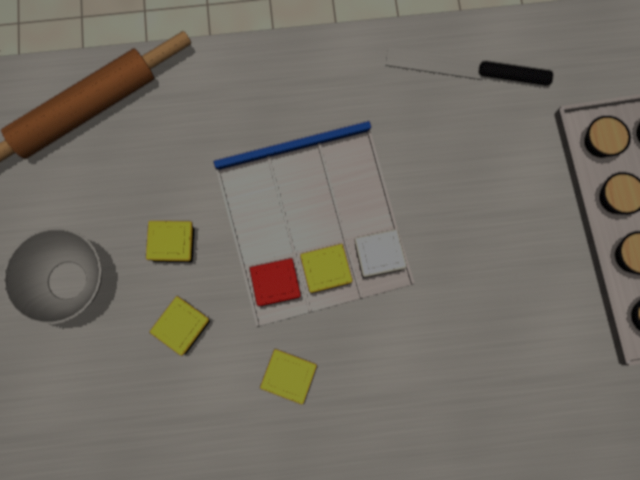

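The top view shows four yellow-lidded tins: (327,268) in the middle lane of the ramp, (290,376), (180,326) and (170,241) loose on the table. Image right is the robot's right (-y). That makes (327,268) the farthest right, and it is also the one on the ramp. Next I'll measure and enlarge it.

```bash
cat > h.py <<'E'
import numpy as np,cv2
from bench import ctrl
from scipy.spatial.transform import Rotation as R
def ray(n,uv):
    i=ctrl.camera_info(n);d=np.array([(uv[0]-i['cx'])/i['fx'],(uv[1]-i['cy'])/i['fy'],1.])
    return np.array(i['origin']),R.from_quat(i['orientation']).apply(d)
def atz(n,uv,z):
    o,d=ray(n,uv);return o+d*(z-o[2])/d[2]
def proj(n,p):
    i=ctrl.camera_info(n);q=R.from_quat(i['orientation']).inv().apply(np.atleast_2d(p)-i['origin'])
    return np.c_[q[:,0]/q[:,2]*i['fx']+i['cx'],q[:,1]/q[:,2]*i['fy']+i['cy']]
def blobs(img,c,amin=300):
    h=cv2.cvtColor(img,cv2.COLOR_BGR2HSV)
    m={'y':cv2.inRange(h,(22,120,90),(35,255,255)),'r':cv2.inRange(h,(0,160,80),(8,255,255))|cv2.inRange(h,(172,160,80),(180,255,255)),'b':cv2.inRange(h,(105,150,40),(130,255,255))}[c]
    cs,_=cv2.findContours(m,cv2.RETR_EXTERNAL,cv2.CHAIN_APPROX_NONE)
    return [cv2.minAreaRect(k) for k in cs if cv2.contourArea(k)>amin]
E
python3 - <<'E'
from h import *
im=cv2.imread('pics/top0.png')
for c in 'yrb':
    for r in blobs(im,c):
        z=40 if c!='b' else 46
        w=np.array([atz('top',p,z)[:2] for p in cv2.boxPoints(r)])
        e=[np.linalg.norm(w[1]-w[0]),np.linalg.norm(w[2]-w[1])]
        a=[np.degrees(np.arctan2(*(w[k+1]-w[k])[::-1])) for k in(0,1)]
        print(c,np.round(r[0]),w.mean(0).round(1),np.round(e,1),np.round(a,1))
sc=cv2.imread('pics/scene0.png')
for c in 'yb':
    for r in blobs(sc,c): print('scene',c,np.round(r[0]),atz('scene',r[0],40).round(1))
cv2.imwrite('pics/crop.png',cv2.resize(im[110:340,200:430],None,fx=2.6,fy=2.6,interpolation=cv2.INTER_CUBIC))
E
```

```text
y [288. 376.] [388.8 115.6] [58.4 65.2] [ -26.5 -116.5]
y [179. 325.] [476.8 263.2] [65.  59.1] [ -40.9 -132. ]
y [326. 268.] [535.7  45.4] [64.7 58.9] [ -82.  -173.1]
y [169. 240.] [602.3 270.2] [58.7 65.8] [ -4.6 -97.9]
r [274. 282.] [523.4 121.8] [63.8 57.8] [ -83.6 -173.6]
b [292. 145.] [726.4  74. ] [240.9  12.8] [ -81.1 -173.8]
scene y [301. 269.] [543.5  40.3  40. ]
scene y [427. 223.] [613.6 256.2  40. ]
scene y [262. 217.] [404.4 105.4  40. ]
scene y [360. 200.] [490.8 250.1  40. ]
scene b [433. 319.] [729.2  65.2  40. ]
```

View pics/crop.png

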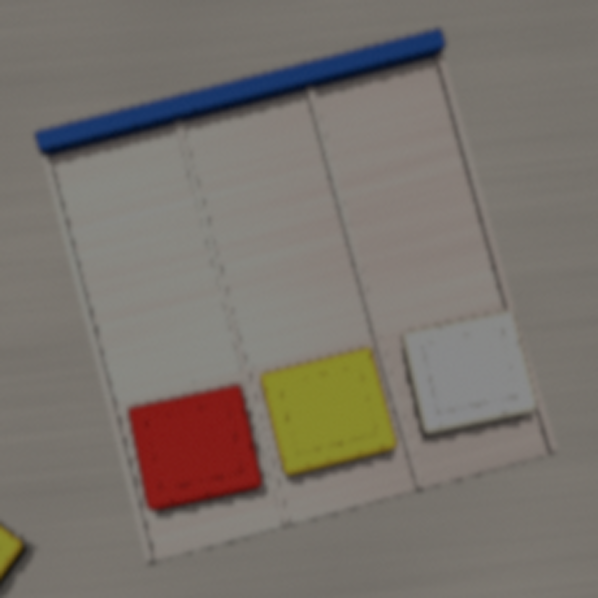

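Run:
```python
from h import *
im=cv2.imread('pics/top0.png')
f=lambda x,y:(200+x/2.6,110+y/2.6)
A=atz('top',f(150,562),6);B=atz('top',f(552,452),6);print(A,B,np.linalg.norm(A-B),np.degrees(np.arctan2(*(A-B)[1::-1]))-90)
C=atz('top',f(45,157),28);D=atz('top',f(443,60),28);print(C,D,np.linalg.norm(C-D),np.degrees(np.arctan2(*(C-D)[1::-1]))-90)
# side edges
for a,b in((A,C),(B,D)): print(np.degrees(np.arctan2(*(b-a)[1::-1])),np.linalg.norm(b-a))
# stop top face via minrect at z=21+4+25=50
r=blobs(im,'b')[0];w=np.array([atz('top',p,49.6)[:2] for p in cv2.boxPoints(r)]);print(w.round(1))
for yaw in (7,8,8.5):
  u=np.array([np.cos(np.radians(yaw)),np.sin(np.radians(yaw))]);
  o=(A+B)[:2]/2+u*(95+150*np.cos(np.radians(8)));v=np.array([-u[1],u[0]]);print(yaw,'deck origin',o.round(1),(C+D)[:2]/2,'tin in deck',(np.array([535.7,45.4])-o)@np.c_[u,v])
```

```text
[465.32114243 154.61534818   6.        ] [502.69632786 -82.25132089   6.        ] 239.79725478885456 8.966770026811233
[705.3905527  192.40121223  28.        ] [739.79803326 -47.45538845  28.        ] 242.31191388470674 8.163400418148854
8.944720551320632 244.0186330342196
8.348863022583174 240.64907151449611
[[712.6 193.3]
 [749.9 -43.6]
 [737.2 -45. ]
 [700.2 191.3]]
7 deck origin [725.7  65.9] [722.59429298  72.47291189] tin in deck [-191.11085436    2.84969637]
8 deck origin [725.2  70.1] [722.59429298  72.47291189] tin in deck [-191.06910555    1.93424392]
8.5 deck origin [724.9  72.2] [722.59429298  72.47291189] tin in deck [-191.05422424    1.47627931]
```

The crop confirms it: the yellow tin sits in the middle lane between red and white. Its centre is about (536,45), at deck (-191,+2), with lid sides of 59×65 mm. The ramp yaw is about 8.6°. I'll go behind the tin with the fingers part-open, 53 mm over their backs.

>>> {"method": "send_rows", "body": {
  "commands": [
    [0.3,1.97,4.69,0,-0.01],
    [0.3,1.97,4.69,0,-0.01],
    [0.3,1.97,4.69,0,-0.01],
    [0.3,1.97,4.69,0,-0.01],
    [0.3,1.97,4.69,0,-0.01]
  ]
}}

```text
time_s: 0.72
ee_pos: [285.1, -386.4, 214.1]
tcp_rot: [0.993, 0.12, -0.0, -0.0]
wrist_force: [0.6, -0.2, -0.0]
opening: 0.53
```

>>> {"method": "send_rows", "body": {
  "commands": [
    [0.3,1.97,4.69,0,-0.01],
    [0.3,1.97,4.69,0,-0.01],
    [0.3,1.97,4.69,0,-0.01],
    [0.3,1.97,4.69,0,-0.01],
    [0.3,1.97,4.69,0,-0.01]
  ]
}}

```text
time_s: 1.35
ee_pos: [383.4, -152.0, 214.3]
tcp_rot: [0.995, 0.095, 0.0, -0.0]
wrist_force: [0.3, 0.1, 0.3]
opening: 0.301
```

>>> {"method": "send_rows", "body": {
  "commands": [
    [0.3,1.97,4.69,0,-0.01],
    [0.3,1.97,4.69,0,-0.01],
    [0.3,1.97,4.69,0,-0.01],
    [0.3,1.97,4.69,0,-0.01],
    [0.3,0,0,0,0]
  ]
}}

```text
time_s: 1.98
ee_pos: [462.3, 36.5, 214.1]
tcp_rot: [0.997, 0.078, -0.001, -0.0]
wrist_force: [-0.5, -1.2, 0.3]
opening: 0.303
```

>>> {"method": "send_rows", "body": {
  "commands": [
    [0.3,0,-0.2,-5,-0.005],
    [0.3,0,0,-5,0],
    [0.3,0,0,-4,0],
    [0.3,0,0,-2,0],
    [0.3,0,0,0,0]
  ]
}}

```text
time_s: 2.6
ee_pos: [459.9, 31.2, 52.5]
tcp_rot: [0.997, 0.072, -0.003, -0.0]
wrist_force: [0.9, -0.5, 0.5]
opening: 0.302
```

Run:
```python
from h import *
for n in("scene","top"): cv2.imwrite(f"pics/{n}1.png",ctrl.camera(n)[:,:,::-1])
a=cv2.imread('pics/scene1.png')[170:410,180:500];b=cv2.imread('pics/top1.png')[110:350,180:500]
cv2.imwrite('pics/j1.png',np.hstack([cv2.resize(x,(400,300)) for x in(a,b)]))
```

```text
(no output)
```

View pics/j1.png

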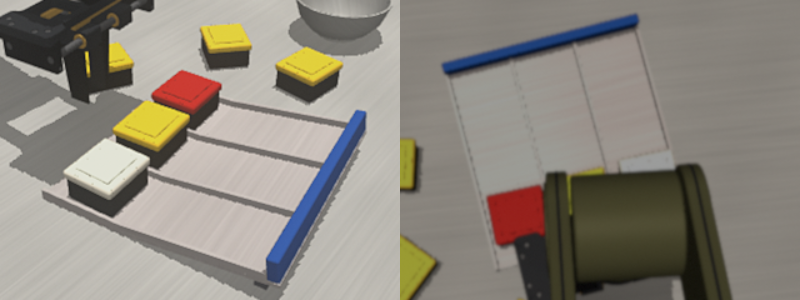

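The fingers stand behind the yellow tin and clear of everything, in line with its lane. I'll lower to about 12 mm above the landing and advance until contact.

>>> {"method": "send_rows", "body": {
  "commands": [
    [0.3,0,0.25,-2.6,0.004],
    [0.3,0,0,-1.0,0],
    [0.3,0,0,0,0],
    [0.3,1.0,0.15,0,0],
    [0.3,1.0,0.15,0,0]
  ]
}}

```text
time_s: 3.32
ee_pos: [483.9, 37.4, 19.8]
tcp_rot: [0.997, 0.075, 0.001, 0.0]
wrist_force: [-0.9, 0.2, 1.0]
opening: 0.297
```

>>> {"method": "send_rows", "body": {
  "commands": [
    [0.3,0.5,0.075,0,0],
    [0.3,0.5,0.075,0,0],
    [0.3,0.5,0.075,0,0],
    [0.3,0.5,0.075,0,0],
    [0.3,0.5,0.075,0,0]
  ]
}}

```text
time_s: 3.95
ee_pos: [507.1, 41.2, 18.5]
tcp_rot: [0.997, 0.075, -0.0, -0.0]
wrist_force: [-1.4, 1.4, 1.1]
opening: 0.304
```

```bash
cat > look.py <<'E'
import sys
from h import *
k=sys.argv[1]
for n in("scene","top"): cv2.imwrite(f"pics/{n}{k}.png",ctrl.camera(n)[:,:,::-1])
im=cv2.imread(f'pics/scene{k}.png')
for c in 'yr':
  for r in blobs(im,c): print(c,np.round(r[0],1),atz('scene',r[0],40).round(1))
a=im[180:360,200:440];b=cv2.imread(f'pics/top{k}.png')[110:320,180:460]
cv2.imwrite(f'pics/j{k}.png',np.hstack([cv2.resize(x,(400,300)) for x in(a,b)]))
s=ctrl.state();print(s['ee_pos'],s['wrist_force'])
E
python3 look.py 2
```

```text
y [307.  271.3] [553.2  42.2  40. ]
y [426.8 222.5] [613.5 256.6  40. ]
y [360.1 200.3] [490.9 250.   40. ]
r [328.8 242.7] [531.7 115.3  40. ]
r [144.5 101.6] [-267.7  335.7   40. ]
[507.83558941  41.23371211  18.64810429] [0.43746129 0.01753036 0.3697143 ]
```

View pics/j2.png

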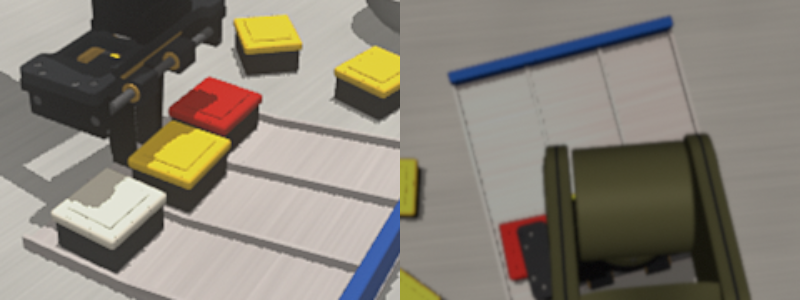

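The tin slid about 10 mm squarely with negligible force, and the red and white tins are undisturbed. Continuing to push: level first, then rising with the slope.

>>> {"method": "send_rows", "body": {
  "commands": [
    [0.3,0.6,0.09,0,0],
    [0.3,0.6,0.09,0,0],
    [0.3,0.6,0.09,0,0],
    [0.3,0.6,0.09,0,0],
    [0.3,0.6,0.09,0,0]
  ]
}}

```text
time_s: 4.68
ee_pos: [537.6, 45.7, 18.6]
tcp_rot: [0.997, 0.075, -0.0, -0.0]
wrist_force: [-1.6, -0.7, -0.5]
opening: 0.301
```

>>> {"method": "send_rows", "body": {
  "commands": [
    [0.3,0.5,0.075,0,0],
    [0.3,0.5,0.075,0,0],
    [0.3,0.5,0.075,0,0],
    [0.3,0.5,0.075,0.03,0],
    [0.3,0.5,0.075,0.07,0]
  ]
}}

```text
time_s: 5.3
ee_pos: [562.4, 49.4, 19.7]
tcp_rot: [0.997, 0.075, -0.0, 0.0]
wrist_force: [-0.6, -0.6, 0.6]
opening: 0.3
```

```bash
python3 look.py 3
```

```text
y [342.9 282.5] [604.9  53.5  40. ]
y [426.8 222.5] [613.5 256.6  40. ]
y [260.2 214.5] [395.5 109.7  40. ]
r [339.8 243.8] [545.9 123.1  40. ]
r [144.7 101.3] [-269.5  337.7   40. ]
[563.00813515  49.48849408  19.95489424] [-0.77519322  1.00459203 -0.31386915]
```

View pics/j3.png

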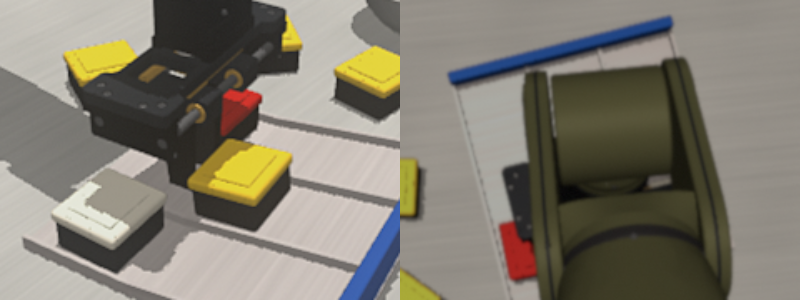

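The yellow tin is on the slope, square in its lane. The red and white tins haven't moved; the gripper only partly hides red.

>>> {"method": "send_rows", "body": {
  "commands": [
    [0.3,0.5,0.075,0.07,0],
    [0.3,0.5,0.075,0.07,0],
    [0.3,0.5,0.075,0.07,0],
    [0.3,0.5,0.075,0.07,0],
    [0.3,0.5,0.075,0.07,0]
  ]
}}

```text
time_s: 6.02
ee_pos: [587.5, 53.2, 23.2]
tcp_rot: [0.997, 0.075, 0.0, 0.0]
wrist_force: [-2.1, 0.0, 0.0]
opening: 0.298
```

>>> {"method": "send_rows", "body": {
  "commands": [
    [0.3,0.5,0.075,0.07,0],
    [0.3,0.5,0.075,0.07,0],
    [0.3,0.5,0.075,0.07,0],
    [0.3,0.5,0.075,0.07,0],
    [0.3,0.5,0.075,0.07,0]
  ]
}}

```text
time_s: 6.65
ee_pos: [612.5, 57.0, 26.7]
tcp_rot: [0.997, 0.075, -0.0, -0.0]
wrist_force: [-1.8, -0.5, -0.1]
opening: 0.297
```

>>> {"method": "send_rows", "body": {
  "commands": [
    [0.3,0.5,0.075,0.07,0],
    [0.3,0.5,0.075,0.07,0],
    [0.3,0.5,0.075,0.07,0],
    [0.3,0.3,0.045,0.04,0],
    [0.3,0.0,0.0,0.0,0]
  ]
}}

```text
time_s: 7.28
ee_pos: [630.6, 59.6, 29.3]
tcp_rot: [0.997, 0.075, 0.0, 0.0]
wrist_force: [-1.1, -0.8, -0.1]
opening: 0.301
```

```bash
sed -i 's/200:440\]/200:440] if k<"4" else im[230:410,250:490]/' look.py; python3 look.py 4
```

```text
y [392.8 294.2] [667.7  74.2  40. ]
y [429.4 223.7] [618.5 255.8  40. ]
y [262.1 217.4] [404.3 105.2  40. ]
r [145.1 100.8] [-272.9  341.    40. ]
r [183.1   8.1] [-1607.6  1469.8    40. ]
[630.45087153  59.6065584   29.28331374] [ 0.0038963   0.01035896 -0.53415786]
```

View pics/j4.png

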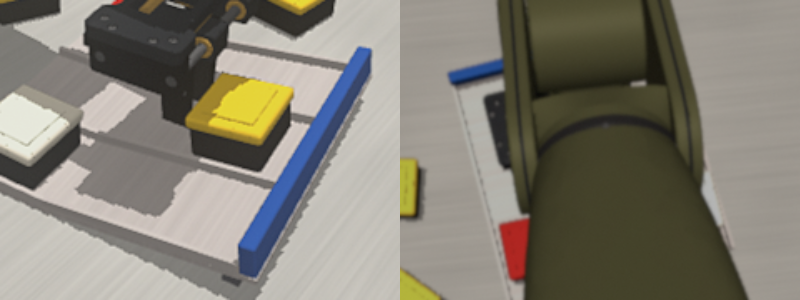

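About 20 mm of gap remains. Continuing slowly until the force rises.

>>> {"method": "send_rows", "body": {
  "commands": [
    [0.3,0.3,0.045,0.042,0],
    [0.3,0.3,0.045,0.042,0],
    [0.3,0.3,0.045,0.042,0],
    [0.3,0.2,0.03,0.028,0],
    [0.3,0,0,0,0]
  ]
}}

```text
time_s: 8.0
ee_pos: [641.5, 61.3, 30.8]
tcp_rot: [0.997, 0.075, 0.0, -0.0]
wrist_force: [-0.2, -0.6, 1.2]
opening: 0.302
```

>>> {"method": "send_rows", "body": {
  "commands": [
    [0.3,0.2,0.03,0.028,0],
    [0.3,0.2,0.03,0.028,0],
    [0.3,0,0,0,0]
  ]
}}

```text
time_s: 8.38
ee_pos: [645.5, 61.9, 31.4]
tcp_rot: [0.997, 0.075, 0.0, -0.0]
wrist_force: [-1.9, -0.6, 1.1]
opening: 0.301
```

>>> {"method": "send_rows", "body": {
  "commands": [
    [0.3,0.15,0.022,0.021,0],
    [0.3,0.15,0.022,0.021,0]
  ]
}}

```text
time_s: 8.62
ee_pos: [648.1, 62.3, 31.7]
tcp_rot: [0.997, 0.075, -0.0, 0.0]
wrist_force: [-4.2, -0.4, 1.5]
opening: 0.3
```

```bash
python3 look.py 5
```

```text
y [406.3 297.4] [684.   79.5  40. ]
y [435.1 225.7] [628.1 256.1  40. ]
y [262.2 217.3] [404.2 105.5  40. ]
r [145.1 100.7] [-273.3  341.5   40. ]
r [183.1   8.1] [-1607.6  1469.8    40. ]
[648.38722688  62.3109831   31.72431637] [-2.80898423 -0.38050166  2.18756918]
```

View pics/j5.png

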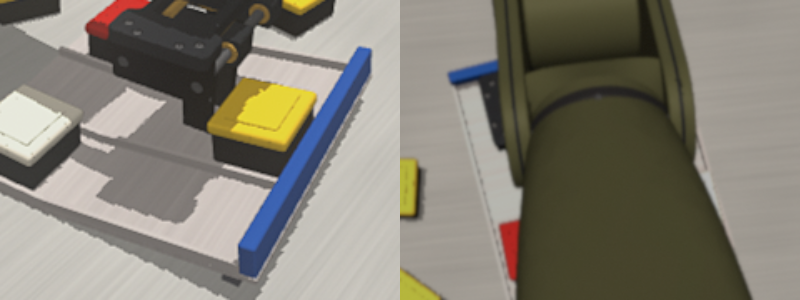

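>>> {"method": "send_rows", "body": {
  "commands": [
    [0.3,0.1,0.015,0.014,0],
    [0.3,0,0,0,0]
  ]
}}

```text
time_s: 8.98
ee_pos: [649.2, 62.4, 31.9]
tcp_rot: [0.997, 0.075, 0.0, -0.0]
wrist_force: [-3.7, -0.3, 3.4]
opening: 0.3
```

>>> {"method": "send_rows", "body": {
  "commands": [
    [0.3,0.1,0.015,0.014,0],
    [0.3,0,0,0,0]
  ]
}}

```text
time_s: 9.22
ee_pos: [650.3, 62.6, 32.0]
tcp_rot: [0.997, 0.075, 0.0, -0.0]
wrist_force: [-3.7, -1.3, 2.9]
opening: 0.303
```

```bash
python3 look.py 6; python3 -c "
import cv2;a=cv2.imread('pics/scene6.png')[255:345,360:480];cv2.imwrite('pics/z6.png',cv2.resize(a,(800,600),interpolation=cv2.INTER_CUBIC))"
```

```text
y [408.2 297.8] [686.2  80.4  40. ]
y [436.  226.3] [630.2 255.3  40. ]
y [262.1 217.3] [404.  105.5  40. ]
y [349.5 201. ] [478.6 236.7  40. ]
r [320.1 238.3] [514.5 116.3  40. ]
r [145.  100.7] [-273.3  341.    40. ]
r [183.1   8.1] [-1607.6  1469.8    40. ]
[650.27204765  62.59076482  31.99999125] [-3.39673047 -0.71193554  2.55350744]
```

View pics/z6.png

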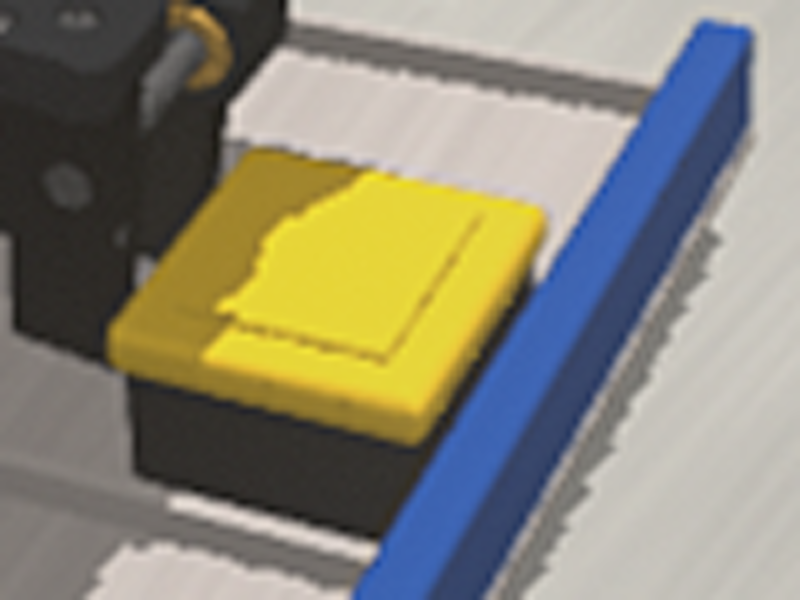

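>>> {"method": "send_rows", "body": {
  "commands": [
    [0.3,0.1,0.015,0.014,0],
    [0.3,0.1,0.015,0.014,0],
    [0.3,0,0,0,0]
  ]
}}

```text
time_s: 9.7
ee_pos: [650.6, 62.6, 32.0]
tcp_rot: [0.997, 0.075, -0.002, 0.0]
wrist_force: [-9.4, -2.3, 6.3]
opening: 0.299
```

```bash
python3 look.py 7
cat > chk.py <<'E'
import sys
from h import *
k=sys.argv[1]
im=cv2.imread(f'pics/scene{k}.png')
a=np.radians(8);yw=np.radians(8.6)
Rd=R.from_euler('ZY',[yw,-a]);O=np.array([723.5,72.4,24.9])
big=cv2.resize(im[240:420,350:490],None,fx=4,fy=4,interpolation=cv2.INTER_CUBIC)[:600]
def line(p,c):
    q=(proj('scene',O+Rd.apply(p))-[350,240])*4
    cv2.polylines(big,[q.round().astype(int)],False,c,1)
line([[0,-120,25],[0,120,25]],(255,255,255));line([[0,-120,0],[0,-50,0]],(255,255,255))
line([[-60,-31,36],[0,-31,36],[0,35,36],[-60,35,36],[-60,-31,36],[-60,-31,0],[0,-31,0]],(0,0,255))
cv2.imwrite(f'pics/c{k}.png',big)
E
python3 chk.py 7
```

```text
y [408.4 297.9] [686.5  80.5  40. ]
y [436.3 226.4] [630.6 255.4  40. ]
y [262.2 217.2] [404.1 105.6  40. ]
y [350. 201.] [479.2 237.2  40. ]
r [320.5 238.7] [515.6 115.7  40. ]
r [145.1 100.7] [-273.3  341.5   40. ]
r [183.1   8.1] [-1607.6  1469.8    40. ]
[650.6309827   62.6408956   32.06111281] [-9.46310141 -1.51758326  5.78043578]
```

View pics/c7.png

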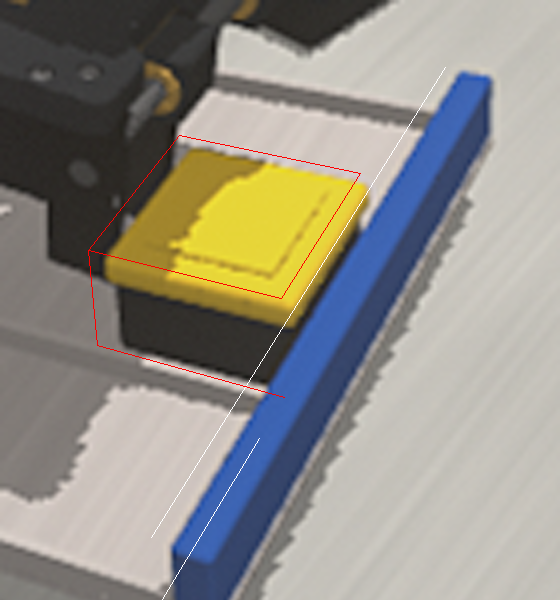

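The force jumped to 9.4 N and the last 2 mm of command gave only 0.3 mm of motion, so the tin is against the stop. Backing straight off, then up and away.

>>> {"method": "send_rows", "body": {
  "commands": [
    [0.3,-0.3,-0.045,-0.03,0],
    [0.3,-0.8,-0.12,-0.1,0],
    [0.3,-1.5,-0.22,0,0],
    [0.3,-2,-0.3,0,0],
    [0.3,0,0,0,0]
  ]
}}

```text
time_s: 10.42
ee_pos: [604.5, 55.9, 30.5]
tcp_rot: [0.997, 0.075, -0.0, -0.0]
wrist_force: [0.9, -0.1, -0.2]
opening: 0.298
```

>>> {"method": "send_rows", "body": {
  "commands": [
    [0.3,0,0,3,0],
    [0.3,0,0,5,0],
    [0.3,0,0,5,0],
    [0.3,-2,-5,3,0],
    [0.3,-2,-5,0,0]
  ]
}}

```text
time_s: 11.05
ee_pos: [568.5, -45.0, 195.6]
tcp_rot: [0.997, 0.076, 0.004, 0.001]
wrist_force: [0.0, -1.3, 0.3]
opening: 0.298
```

>>> {"method": "send_rows", "body": {
  "commands": [
    [0.3,-2,-5.5,0,0],
    [0.3,-2,-5.5,0,0],
    [0.3,-2,-5.5,0,0],
    [0.3,-2,-5.5,0,0],
    [0.3,-2,-5.5,0,0]
  ]
}}

```text
time_s: 11.68
ee_pos: [465.7, -321.0, 191.4]
tcp_rot: [0.997, 0.075, 0.001, 0.001]
wrist_force: [0.2, -0.1, -0.2]
opening: 0.302
```

>>> {"method": "send_rows", "body": {
  "commands": [
    [0.3,-1,-5.5,0,0],
    [0.3,-1,-5.5,0,0],
    [0.3,-1,-5.5,0,0],
    [0.3,0,0,0,0],
    [0.3,0,0,0,0]
  ]
}}

```text
time_s: 12.3
ee_pos: [436.2, -483.9, 190.7]
tcp_rot: [0.997, 0.075, 0.0, -0.0]
wrist_force: [0.2, 0.1, -0.0]
opening: 0.303
```

```bash
python3 look.py 8
python3 - <<'E'
from h import *
im=cv2.imread('pics/top8.png');i0=cv2.imread('pics/top0.png')
for n,I in((0,i0),(8,im)):
  for c in 'yrb':
    for r in blobs(I,c):
        z=46 if c=='b' else 40
        if c=='y' and n==8 and r[0][1]<200: z=4+36+17
        w=np.array([atz('top',p,z)[:2] for p in cv2.boxPoints(r)])
        print(n,c,np.round(r[0],1),w.mean(0).round(1),[np.degrees(np.arctan2(*(w[k+1]-w[k])[::-1])).round(1) for k in(0,1)])
  print('white cen',cv2.phaseCorrelate(*[np.float32(cv2.cvtColor(x[225:285,345:415],cv2.COLOR_BGR2GRAY)) for x in(i0,I)]))
cv2.imwrite('pics/f8.png',np.hstack([cv2.resize(x,(400,400)) for x in (im[100:340,190:430],cv2.imread('pics/scene8.png')[220:420,280:480])]))
E
```

```text
y [408.9 298.1] [687.2  80.4  40. ]
y [426.8 222.4] [613.4 256.8  40. ]
y [262.2 217.4] [404.6 105.2  40. ]
y [360.1 200.3] [490.8 250.1  40. ]
r [329.  241.9] [530.7 117.2  40. ]
[ 436.6582993  -482.95123845  190.986523  ] [0.54038792 0.11054646 0.26502041]
0 y [288.2 376.2] [388.8 115.6] [np.float64(-26.5), np.float64(-116.5)]
0 y [178.8 325.1] [476.8 263.2] [np.float64(-40.9), np.float64(-132.0)]
0 y [326.  267.9] [535.7  45.4] [np.float64(-82.0), np.float64(-173.1)]
0 y [168.5 240. ] [602.3 270.2] [np.float64(-4.6), np.float64(-97.9)]
0 r [274.5 282. ] [523.4 121.8] [np.float64(-83.6), np.float64(-173.6)]
0 b [292.2 145.2] [726.4  74. ] [np.float64(-81.1), np.float64(-173.8)]
white cen ((0.0, 0.0), 1.0)
8 y [288.3 376.2] [388.9 115.5] [np.float64(-26.5), np.float64(-116.5)]
8 y [178.8 325.1] [476.8 263.2] [np.float64(-40.9), np.float64(-132.0)]
8 y [168.5 240. ] [602.3 270.2] [np.float64(-4.6), np.float64(-97.9)]
8 y [298.2 165.8] [689.1  69.4] [np.float64(-81.5), np.float64(-173.1)]
8 r [274.6 282. ] [523.3 121.6] [np.float64(-84.0), np.float64(-174.0)]
8 b [292.2 145.1] [726.4  74. ] [np.float64(-81.1), np.float64(-173.8)]
white cen ((-0.008244890653180903, -0.018229569730173978), 0.8007062404244034)
```

View pics/f8.png

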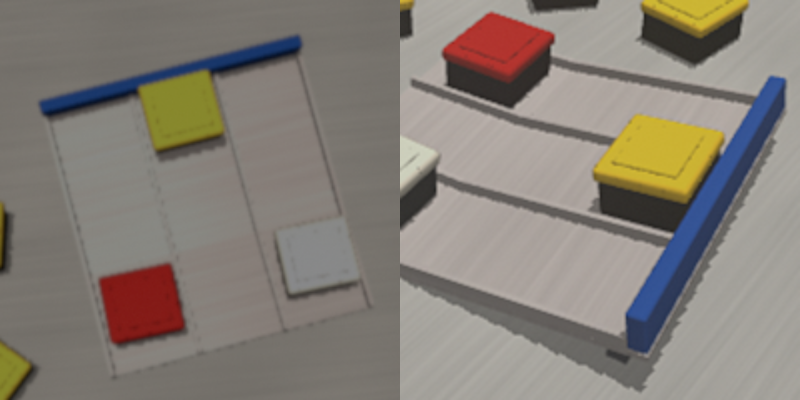

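```bash
python3 -c "
from bench import ctrl
print(ctrl.sign_off())"
```

```text
the job is handed in; nothing more can be done
None
```

I pushed the yellow-lidded tin from the middle lane up the slope until it met the blue stop. I then backed the fingers straight off, moved the arm well clear and handed the job in at about 12.4 s. No verdict was reported.

**Contact with the stop:** the force rose to 9.4 N, and the last 2 mm of commanded motion moved the tool only about 0.3 mm.

**Final pictures:**
- **Yellow tin:** it lies flat against the stop and square to it within about 2°. Its lid centre is near (689, 69) mm.
- **Red tin:** it is within about 0.2 mm of where it started.
- **White tin:** it shows no measurable shift.
- **Other tins:** the loose yellow ones are undisturbed.

**Disagreement:** my overlay of the ramp model on the scene picture was off by about 5 mm. Tin and stop were offset by about the same amount, so I took the contact from the force stall and the pictures rather than from absolute coordinates.

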